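# Make up two robotics lesson kits from the stock on the mat

## Robot

A 7-joint arm with a two-finger parallel gripper is mounted at the origin on the work surface. World frame = base frame: x ahead of the robot, y to its left, z up, the work surface at z = 0. Lengths are in m, angles in rad, forces in N, time in s.
With the tool pointing down it reaches from about 0.425 to 0.925 m from the base axis. Payload 6.8 kg.
Tool frame: the origin (TCP) lies at the very end of the fingers, on their centre line; the grasp point (between the pads) lies 19 mm behind it; y points along the fingers, z is the direction in which the jaws open and shut, and the axes are right-handed (so a half turn about y gives the same grasp; the last joint's range is limited). The gripper opens to 85 mm and grips with 20 to 120 N. Pads are 22 mm wide; open, the fingers measure 114 mm over their backs; the gripper's body (76 mm by 85 mm) begins 54 mm behind the grasp point. The pads swing forward as they close: fully open they stand 13 mm farther back than shut.
Start: joints at [-1.448, 0.477, 0.022, 1.555, -0.011, 1.109, -0.083], TCP at [0.154, 0.657, 0.231] pointing down, gripper open.
Joint ranges: [-2.96, 2.96], [-0.34, 2.1], [-1.41, 1.46], [0.24, 2.44], [-1.37, 4.51], [0.17, 1.92], [-2.96, 2.96]. Speed limits (rad/s): [2.39, 2.39, 3.14, 3.14, 3.14, 3.14, 3.14].

## Interface

Orientations are given as a unit quaternion [w, x, y, z].
In Python, from station import * gives the robot as it stands.
- The arm moves only by the shell command python3 -m jog 'ROWS' [OPENING] [FORCE]. ROWS is JSON, a list of rows, each a list of 2 entries, a list of its own where there are three numbers: the shift along the tool's x, y, z in mm, then the turn about the tool's y in rad. A call has 1 to 20 rows; each row is the pose to reach, as a shift and turn from the pose commanded when the call began, along the tool's axes at that moment; what a row does not reach only later rows make up. A row lasts 1/12 s, in which the tool goes at most 41.7 mm and 7.16 degrees, less where a joint would pass 70% of its speed; a pose out of reach is approached as far as the arm can. A call with a gripper value outside its range is refused whole. OPENING is the finger opening in mm, from 0 to 85.4, set as the call begins (- or left out, the last holds). The fingers move at their own pace and stop on an object; FORCE is the grip in N (left out, the last holds). Time passes only in rows, so rows that repeat a pose let the fingers close. It gives the time, the measured TCP pose, the force and the opening at its end, in the units of the state.
- get_obs(): the state, without advancing time (a new reading comes with each control period).
- read_camera(name): name is "scene" or "side" or "wrist"; returns a dict with "img" (420x560x3 uint8, red, green, blue), "depth" (420x560 float32, m along the optical axis (not along the pixel's ray), 0 where there is no reading), "fx", "fy", "cx", "cy" (pixels), "k1" (the pictures are not rectified: a ray, as slopes to the right and down, at radius r is drawn at 1 + k1 r^2 times it, then the intrinsics apply), "rvec" (rotation vector, rad) and "tvec" (3), from world to camera coordinates, as OpenCV has them. Camera axes: x right, y down, z forward; pixel columns grow to the right and rows downward; lengths in m; the calibration is good to about 2 mm. A picture is of the moment at which its call begins.
- hand_in(): hands the job in, once; it reports no verdict.
The state is a dict: "t": time; "q": joint angles; "joint_vel": joint speeds; "joint_torque": joint torques, N m; "eef_pos": TCP position; "tool_rot": TCP orientation; "contact_force": force on the tool from outside, world axes, zero at the start; "torque": the same for the moment, N m; "gripper_width": opening from 0.0 (shut) to 1.0 (fully open).
Only numpy, scipy, OpenCV 4.12 (cv2) and the standard library are available. Lean on these libraries where they do the work, as an engineer would, in place of code of your own. Each camera call takes 0.05 s, during which the arm holds its last target.

## Task

Make up the two lesson kits from the parts lying on the blue mat (3 mm thick): the gear motor, the big white-hubbed wheel and the battery holder go into the green tray, the servo and the distance sensor into the orange tray. Set each part down gently, without dropping it, right way up and fully home on the floor of its own recess, the one made for it. The small red-hubbed spare wheel, the controller and the half-built chassis stay where they are.

Things in the scene. Friction and masses are not known exactly. Their poses are not given: they have to be found in the camera images.
- tray_green: Fixed tray, green under a black insert, 119 (x) x 229 (y) x 14 mm; white lip on its -y end, 14 mm high. Origin: centre of underside. Recesses 6 mm deep (floor at z = 8 mm), 8 mm clear all round the part, long side on tray x, centres (x, y) in tray frame: motor (0, -74), 92 x 40 mm, by the lip; wheel (0, 0), round, 68 mm; battery holder (0, 79), 74 x 50 mm. Parts may point either way.
- tray_orange: Fixed tray, orange under a black insert, 119 (x) x 229 (y) x 14 mm; white lip on its -y end, 14 mm high. Origin: centre of underside. Recesses 6 mm deep (floor at z = 8 mm), 8 mm clear all round the part, long side on tray x, centres (x, y) in tray frame: servo (0, -55), 72 x 36 mm, by the lip; distance sensor (0, 50), 80 x 48 mm. Parts may point either way.
- motor_mid (a point): Gear motor, loose, about 76 mm long (its x), 24 mm wide (y), 28 mm high: blue rectangular gearbox from x = -38 to +12 mm with a grey band and a white button on top, round steel motor can (22 mm across) from there to x = +35 mm and a short brass stub. The point is its middle, 14 mm over its underside, between flat gearbox sides to grip across y. About 0.1 kg.
- wheel_mid (a point): The big wheel, loose, lying flat: black tyre 52 mm across and 28 mm thick, white hub with five round openings facing up. The point is its centre, 14 mm over its underside; z up. About 45 g.
- battery_mid (a point): Battery holder, loose: black box 58 mm long (its x), 34 mm wide (y), 30 mm high, with two yellow-and-silver round cells showing on top. The point is its centre, 15 mm over its underside. Its flat long sides reach 28 mm up. About 0.12 kg.
- servo_mid (a point): Servo, loose, standing upright: grey case 40 mm long (its x), 20 mm wide (y), 38 mm high, mounting ears at 28 mm height making it 56 mm long, and a white arm on top (to 44 mm). The point is the centre of the case, 19 mm over its underside. Flat sides to grip across y. About 60 g.
- sensor_mid (a point): Distance sensor, loose, lying on its back: white shell 64 mm long (its x), 32 mm wide (y), 25 mm high, with two round silver eyes with black centres side by side on top (to 30 mm). The point is 15 mm over its underside, on its centre line. Flat sides to grip across y. About 70 g.
- spare_mid (a point): Spare small wheel, loose, lying among the stock: black tyre 38 mm across, 28 mm thick, red hub. The point is its centre, 14 mm over its underside. Belongs to neither kit; leave it.
- controller_mid (a point): Bystander: robot controller, loose, a grey box 75 x 115 x 30 mm with a greenish screen and three blue buttons, beside a tray at one side. The point is its centre, half-way up.
- chassis_mid (a point): Bystander: half-built four-wheeled robot chassis, loose, 136 mm long (x), 118 mm wide (y), to 66 mm high: aluminium plate, black tyres with yellow hubs, green circuit board; beside a tray at the other side. The point is in its middle, 34 mm over the desk.

How it is judged:
At the end, for the whole second after the job is handed in: Each of the five parts is in its own recess of its own tray: within 11 mm of the recess centre along each tray axis, height within 2.5 mm of resting on the floor, upright within 0.15 rad, released, at rest; spare wheel, controller and chassis within 15 mm of where they were (x of motor_mid in the frame of tray_green between -0.011 and 0.011 m and y of motor_mid in the frame of tray_green between -0.085 and -0.063 m and z of motor_mid in the frame of tray_green between 0.0195 and 0.0245 m and angle between each of motor_mid, wheel_mid, battery_mid, servo_mid, sensor_mid's own z axis and vertical below 0.15 rad and linear speed of each of motor, wheel, battery, servo, sensor below 0.02 m/s and x of wheel_mid in the frame of tray_green between -0.011 and 0.011 m and y of wheel_mid in the frame of tray_green between -0.011 and 0.011 m and z of wheel_mid in the frame of tray_green between 0.0195 and 0.0245 m and x of battery_mid in the frame of tray_green between -0.011 and 0.011 m and y of battery_mid in the frame of tray_green between 0.068 and 0.09 m and z of battery_mid in the frame of tray_green between 0.0205 and 0.0255 m and x of servo_mid in the frame of tray_orange between -0.011 and 0.011 m and y of servo_mid in the frame of tray_orange between -0.066 and -0.044 m and z of servo_mid in the frame of tray_orange between 0.0245 and 0.0295 m and x of sensor_mid in the frame of tray_orange between -0.011 and 0.011 m and y of sensor_mid in the frame of tray_orange between 0.039 and 0.061 m and z of sensor_mid in the frame of tray_orange between 0.0205 and 0.0255 m and distance of each of spare_mid, controller_mid, chassis_mid from where it was at the start of the episode below 0.015 m); the robot touches nothing.
It fails at once if the spare wheel is pushed or lifted from its place (more than 15 mm) (distance of spare_mid from where it was at the start of the episode above 0.015 m).
It fails at once if the controller is pushed or lifted from its place (more than 15 mm) (distance of controller_mid from where it was at the start of the episode above 0.015 m).
It fails at once if the half-built chassis is pushed or lifted from its place (more than 15 mm) (distance of chassis_mid from where it was at the start of the episode above 0.015 m).
It fails at once if a part is dropped from more than 25 mm or thrown (faster than 0.7 m/s with no finger on it) ((linear speed of motor above 0.7 m/s and contact force between the fingers and motor below 0.05 N) or (linear speed of wheel above 0.7 m/s and contact force between the fingers and wheel below 0.05 N) or (linear speed of battery above 0.7 m/s and contact force between the fingers and battery below 0.05 N) or (linear speed of servo above 0.7 m/s and contact force between the fingers and servo below 0.05 N) or (linear speed of sensor above 0.7 m/s and contact force between the fingers and sensor below 0.05 N)).
It also fails if it takes over 117 s, if anything falls off the work surface, if the arm or the gripper's body presses on something with over 40 N, if the wrist force passes 120 N, or if a joint passes its speed limit or range.

## Working session

There is one attempt and no reset: what is moved stays moved. The work goes in short steps, Python scripts to look and compute and a shell command to move; the robot and the scene stay as the last step left them, time stands still between calls to the robot, and variables do not carry over. Pictures are saved under pics/ and viewed, and the job is handed in when it is done.

```bash
mkdir -p pics; python3 - <<'E'
from station import *
import cv2
o=get_obs();print(o)
for n in("scene","side","wrist"):
    c=read_camera(n);cv2.imwrite(f"pics/{n}0.png",c["img"][:,:,::-1]);print(n,{k:c[k] for k in c if k not in("img","depth")},(c["depth"]>0).mean())
E
```

```text
{'t': 0.0, 'q': array([-1.44810754,  0.47777846,  0.02235134,  1.55647772, -0.01152128,
        1.10929396, -0.08309528]), 'joint_vel': array([-3.88214601e-04,  2.84385155e-04,  3.21276105e-05, -6.61299383e-04,
       -7.47398229e-04,  8.80228409e-04, -7.59931885e-04]), 'joint_torque': array([-6.75378615e-04, -5.96465242e+01,  1.60764221e+00, -2.81180942e+01,
        1.24591507e-02,  9.49209498e-03, -3.58576273e-06]), 'eef_pos': array([0.15428166, 0.65651133, 0.23032935]), 'tool_rot': array([-0.70175808,  0.7030501 , -0.08144441,  0.08138152]), 'contact_force': array([ 0.82028067,  0.67210919, -0.14085058]), 'torque': array([ 0.0464962 , -0.05598873,  0.01719643]), 'gripper_width': 0.9967266536313686}
scene {'fx': 517.1651674550137, 'fy': 517.1651674550137, 'cx': 283.8412309190967, 'cy': 217.6932897227294, 'k1': -0.1563763809057392, 'rvec': array([ 2.18804198,  0.63981852, -0.27548171]), 'tvec': array([-0.43531018, -0.15484301,  1.60046036])} 0.9961309523809524
side {'fx': 386.2382196342928, 'fy': 386.2382196342928, 'cx': 285.44690784481935, 'cy': 212.19089020375495, 'k1': -0.09040978327875564, 'rvec': array([ 2.34419786, -0.61401162,  0.23317026]), 'tvec': array([-0.48021731,  0.25448853,  0.8032023 ])} 0.9959566326530612
wrist {'fx': 354.17118709128965, 'fy': 354.17118709128965, 'cx': 277.8642382568353, 'cy': 208.85947651194758, 'k1': 0.004094850309792633, 'rvec': array([-2.25748562, -1.78991833, -0.28063034]), 'tvec': array([-0.67378726, -0.04004587,  0.37939628])} 0.9958673469387755
```

View pics/scene0.png

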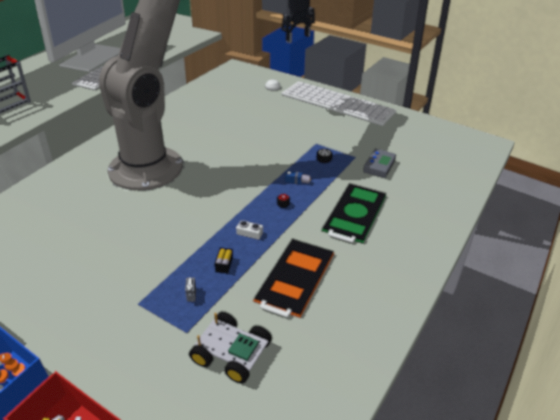

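View pics/side0.png

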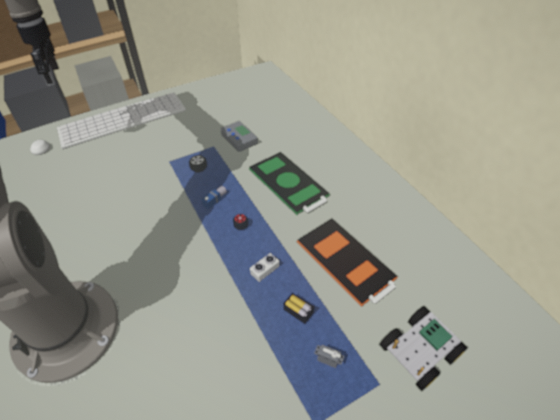

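View pics/wrist0.png

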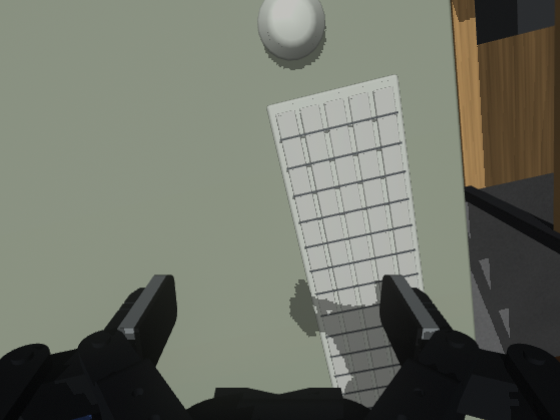

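```bash
cat > h.py <<'E'
from station import *
import numpy as np, cv2
from scipy.spatial.transform import Rotation as R
def world(c):
    h,w=c["depth"].shape
    u,v=np.meshgrid(np.arange(w),np.arange(h))
    K=np.array([[c["fx"],0,c["cx"]],[0,c["fy"],c["cy"]],[0,0,1]])
    p=cv2.undistortPoints(np.stack([u,v],-1).reshape(-1,1,2).astype(np.float64),K,np.array([c["k1"],0,0,0.])).reshape(h,w,2)
    d=c["depth"].astype(float)
    P=np.dstack([p[...,0]*d,p[...,1]*d,d])
    M=cv2.Rodrigues(c["rvec"])[0]
    W=(P-c["tvec"])@M
    W[d==0]=np.nan
    return W
def ortho(c,W,x0,x1,y0,y1,res=0.001):
    nx=int((x1-x0)/res);ny=int((y1-y0)/res)
    im=np.zeros((ny,nx,3),np.uint8);hm=np.full((ny,nx),np.nan)
    ok=np.isfinite(W[...,2])&(W[...,2]>-0.02)&(W[...,2]<0.12)
    X=W[ok];C=c["img"][ok]
    o=np.argsort(X[:,2]);X=X[o];C=C[o]
    i=((X[:,0]-x0)/res).astype(int);j=((y1-X[:,1])/res).astype(int)
    k=(i>=0)&(i<nx)&(j>=0)&(j<ny)
    im[j[k],i[k]]=C[k];hm[j[k],i[k]]=X[k,2]
    return im,hm
def quat(o):
    q=o["tool_rot"];return R.from_quat([q[1],q[2],q[3],q[0]])
E
python3 - <<'E'
from h import *
for n in("side","scene"):
    c=read_camera(n);W=world(c);np.savez(f"{n}0.npz",W=W,img=c["img"])
    hsv=cv2.cvtColor(c["img"],cv2.COLOR_RGB2HSV)
    mat=(hsv[...,0]>108)&(hsv[...,0]<125)&(hsv[...,1]>120)
    Z=W[...,2]
    print(n,"mat z",np.nanmedian(Z[mat]),W[mat].min(0),W[mat].max(0))
    g=(hsv[...,1]<50)&(abs(Z)<0.02);print("desk",np.nanmedian(Z[g]))
    im,hm=ortho(c,W,0.3,1.0,-0.75,0.35,0.0018)
    print(im.shape)
    cv2.imwrite(f"pics/o_{n}.png",im[:,:,::-1])
    m=(Z>0.012)&(Z<0.09)&(W[...,0]>0.3)&(W[...,0]<1.1)&(abs(W[...,1])<0.9)
    nn,lab,st,_=cv2.connectedComponentsWithStats(m.astype(np.uint8))
    for i in range(1,nn):
        if st[i,4]>40:
            P=W[lab==i];top=P[P[:,2]>np.percentile(P[:,2],99)-0.012]
            print(st[i],np.round(P.mean(0),3),"ztop",round(np.percentile(P[:,2],98),4),np.round(P.min(0),3),np.round(P.max(0),3))
E
```

```text
side mat z -0.1878571474044009 [nan nan nan] [nan nan nan]
desk -0.0010526544116267968
(611, 388, 3)
[118  93  64  32 860] [0.401 0.721 0.014] ztop 0.0176 [0.3   0.659 0.012] [0.512 0.787 0.02 ]
[220 121  38  29 641] [0.606 0.403 0.027] ztop 0.0327 [0.567 0.351 0.012] [0.653 0.473 0.036]
[277 152  14  11  41] [0.683 0.251 0.013] ztop 0.015 [0.672 0.225 0.012] [0.695 0.277 0.016]
[189 155  18  16 221] [0.445 0.34  0.026] ztop 0.0331 [0.422 0.32  0.012] [0.471 0.373 0.034]
[250 160  53  23 231] [0.636 0.208 0.013] ztop 0.0155 [0.577 0.163 0.012] [0.703 0.27  0.017]
[269 172  46  39 271] [0.639 0.122 0.013] ztop 0.0155 [0.591 0.043 0.012] [0.711 0.179 0.017]
[309 183  20  21  99] [0.692 0.069 0.013] ztop 0.0152 [0.655 0.044 0.012] [0.719 0.109 0.016]
[201 187  25  20 253] [0.433 0.19  0.025] ztop 0.0319 [0.399 0.169 0.012] [0.473 0.214 0.033]
[297 200  15  10  62] [0.635 0.049 0.013] ztop 0.0152 [0.617 0.029 0.012] [0.651 0.064 0.016]
[233 214  15  16 185] [0.46  0.072 0.026] ztop 0.032 [0.442 0.057 0.012] [0.48  0.094 0.033]
[ 298  218  100   85 1927] [ 0.637 -0.17   0.013] ztop 0.0157
[... 1168 characters left out ...]
8   0.027] ztop 0.0373 [ 0.42  -0.098  0.012] [ 0.487 -0.052  0.039]
[ 253  238   80   79 2498] [ 0.637 -0.157  0.015] ztop 0.0187 [ 0.562 -0.276  0.012] [ 0.707 -0.022  0.021]
[214 247  19  25 341] [ 0.471 -0.209  0.029] ztop 0.0364 [ 0.439 -0.239  0.012] [ 0.496 -0.172  0.038]
[185 278  11  22 209] [ 0.469 -0.333  0.036] ztop 0.0483 [ 0.446 -0.354  0.012] [ 0.488 -0.307  0.051]
[ 188  311   84   72 3228] [ 0.643 -0.413  0.04 ] ztop 0.054 [ 0.568 -0.473  0.012] [ 0.712 -0.341  0.068]
[   0  341  122   79 3702] [ 0.411 -0.717  0.052] ztop 0.0822 [ 0.3   -0.802  0.012] [ 0.598 -0.673  0.085]
[  0 370   9  13  90] [ 0.316 -0.739  0.046] ztop 0.0505 [ 0.3   -0.751  0.039] [ 0.326 -0.728  0.051]
```

```bash
python3 - <<'E'
import cv2,numpy as np
a=cv2.imread("pics/o_side.png");b=cv2.imread("pics/o_scene.png")
cv2.imwrite("pics/o.png",np.hstack([a,b])[:600])
E
```

```text
(no output)
```

View pics/o.png

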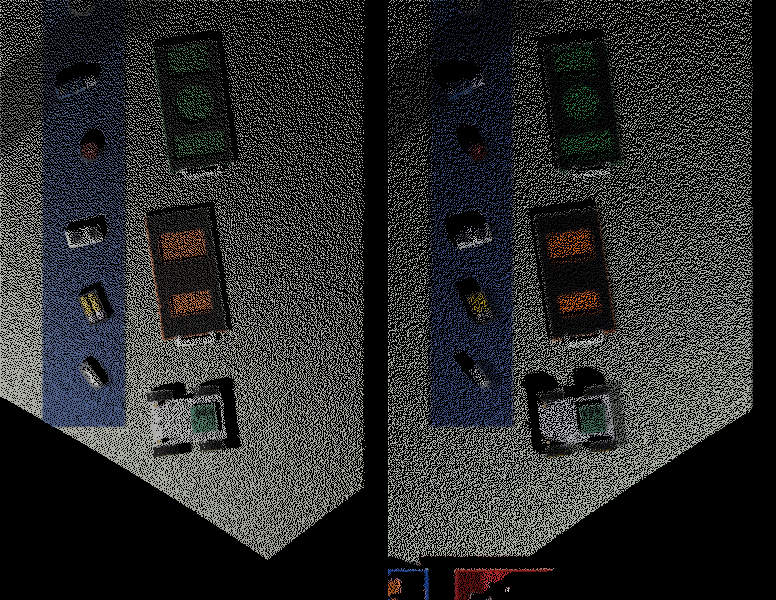

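```bash
cat >> h.py <<'E'
def shift(tx,ty,tz,yaw=None):
    """rows to reach TCP (tx,ty,tz); yaw = desired jaw axis (tool z) heading mod pi"""
    o=get_obs();Rm=quat(o).as_matrix()
    s=Rm.T@(np.array([tx,ty,tz])-o["eef_pos"])*1000
    z=Rm[:,2];cur=np.arctan2(z[1],z[0]);turn=0
    if yaw is not None:
        d=(yaw-cur+np.pi/2)%np.pi-np.pi/2
        turn=-d   # tool y points down -> + turn about y = - yaw in world
    print("t",round(o["t"],2),"eef",np.round(o["eef_pos"],4),"y axis",np.round(Rm[:,1],3),"jaw yaw",round(cur,3),"q7",round(o["q"][6],2))
    print("SHIFT mm",np.round(s,1),"turn",round(turn,3))
E
python3 - <<'E'
from h import *
c=read_camera("wrist");o=get_obs();Rm=quat(o).as_matrix()
M=cv2.Rodrigues(c["rvec"])[0];pos=-M.T@c["tvec"]
print(Rm,"cam in tool",Rm.T@(pos-o["eef_pos"]),"cam axes in tool (cols x,y,z)\n",np.round(Rm.T@M.T,3))
W=world(c);print("wrist desk z",np.nanmedian(W[100:200,100:200,2]))
E
```

```text
[[ 9.73485548e-01 -9.12571279e-05  2.28748507e-01]
 [-2.28748522e-01 -5.68913769e-04  9.73485383e-01]
 [ 4.13006953e-05 -9.99999834e-01 -5.74704265e-04]] cam in tool [-0.07931201 -0.14117055 -0.00016906] cam axes in tool (cols x,y,z)
 [[-0.     0.951  0.309]
 [ 0.001 -0.309  0.951]
 [ 1.     0.001 -0.001]]
wrist desk z -0.0013321104519553183
```

```bash
python3 - <<'E'
from h import *
shift(.45,.27,.2,1.57)
E
```

```text
t 0.3 eef [0.1544 0.6569 0.231 ] y axis [-0.    -0.001 -1.   ] jaw yaw 1.34 q7 -0.08
SHIFT mm [ 376.3   31.2 -309. ] turn -0.23
```

```bash
python3 -m jog '[[[376,31,-309],-0.23],[[376,31,-309],-0.23],[[376,31,-309],-0.23],[[376,31,-309],-0.23],[[376,31,-309],-0.23],[[376,31,-309],-0.23],[[376,31,-309],-0.23],[[376,31,-309],-0.23],[[376,31,-309],-0.23],[[376,31,-309],-0.23],[[376,31,-309],-0.23],[[376,31,-309],-0.23],[[376,31,-309],-0.23],[[376,31,-309],-0.23],[[376,31,-309],-0.23],[[376,31,-309],-0.23]]' 85 40
python3 - <<'E'
from h import *
shift(.45,.27,.2,1.57)
c=read_camera("wrist");W=world(c);np.savez("w1.npz",W=W,img=c["img"]);cv2.imwrite("pics/w1.png",c["img"][:,:,::-1])
E
```

```text
t: 1.63
eef_pos: [0.4489, 0.2718, 0.2004]
tool_rot: [0.707, -0.707, -0.0, 0.001]
contact_force: [0.5, 1.1, -0.1]
gripper_width: 0.997
t 1.63 eef [0.4489 0.2718 0.2004] y axis [-0.     0.001 -1.   ] jaw yaw 1.572 q7 0.96
SHIFT mm [ 1.1  0.4 -1.8] turn 0.002
```

View pics/w1.png

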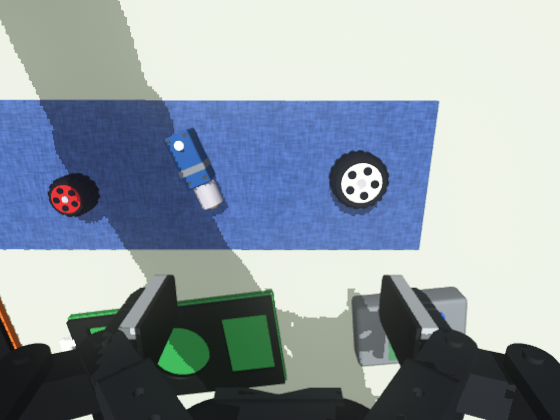

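```bash
cat >> h.py <<'E'
def part(W,xy,zmin=0.011,zmax=0.07,r=0.06,name=""):
    Z=W[...,2]
    m=(Z>zmin)&(Z<zmax)&(np.hypot(W[...,0]-xy[0],W[...,1]-xy[1])<r)
    m=m.astype(np.uint8);m=cv2.morphologyEx(m,cv2.MORPH_OPEN,np.ones((3,3),np.uint8))
    n,lab,st,_=cv2.connectedComponentsWithStats(m)
    i=1+np.argmax(st[1:,4]);P=W[lab==i]
    (cx,cy),(a,b),ang=cv2.minAreaRect((P[:,:2]*1000).astype(np.float32))
    ang=np.radians(ang)
    if a<b:a,b=b,a;ang+=np.pi/2
    ang=(ang+np.pi/2)%np.pi-np.pi/2
    print(name,"c",round(cx,1),round(cy,1),"size",round(a,1),round(b,1),"long yaw",round(ang,3),"ztop",round(np.percentile(P[:,2],98)*1000,1),"n",len(P))
    return cx,cy,a,b,ang,lab==i
E
python3 - <<'E'
from h import *
d=np.load("w1.npz");W=d["W"]
part(W,(.447,.34),name="wheel");part(W,(.437,.19),name="motor");part(W,(.462,.073),name="spare")
hsv=cv2.cvtColor(d["img"],cv2.COLOR_RGB2HSV)
m=(hsv[...,0]>105)&(hsv[...,0]<125)&(hsv[...,1]>120);print("mat z",np.nanmedian(W[...,2][m]))
for z in(.018,.024): part(W,(.447,.34),zmin=z,name="wheel%g"%z);part(W,(.437,.19),zmin=z,name="motor%g"%z)
E
```

```text
wheel c 445.0 345.9 size 52.7 51.8 long yaw -0.402 ztop 31.9 n 2632
motor c 437.7 195.6 size 75.9 24.9 long yaw 0.381 ztop 31.8 n 2291
spare c 460.4 78.5 size 38.9 37.5 long yaw 0.307 ztop 32.1 n 1609
mat z 0.0016263405488585645
wheel0.018 c 445.0 345.9 size 52.7 51.8 long yaw -0.402 ztop 31.9 n 2548
motor0.018 c 437.6 195.5 size 75.7 24.9 long yaw 0.381 ztop 31.8 n 2153
wheel0.024 c 445.1 346.6 size 50.5 50.2 long yaw -1.198 ztop 32.0 n 2354
motor0.024 c 436.2 195.0 size 72.6 24.9 long yaw 0.381 ztop 32.0 n 1838
```

```bash
python3 -m jog '[[[131,-80,-272],0],[[131,-80,-272],0],[[131,-80,-272],0],[[131,-80,-272],0],[[131,-80,-272],0],[[131,-80,-272],0],[[131,-80,-272],0],[[131,-80,-272],0],[[131,-80,-272],0],[[131,-80,-272],0],[[131,-80,-272],0],[[131,-80,-272],0]]'
python3 - <<'E'
from h import *
c=read_camera("wrist");W=world(c);np.savez("w2.npz",W=W,img=c["img"]);cv2.imwrite("pics/w2.png",c["img"][:,:,::-1])
shift(.434,.194,.1,.381+1.571)
E
```

```text
t: 2.68
eef_pos: [0.5799, 0.0007, 0.2797]
tool_rot: [0.707, -0.707, -0.001, 0.001]
contact_force: [0.8, 0.7, 0.3]
gripper_width: 0.996
t 2.73 eef [5.799e-01 5.000e-04 2.798e-01] y axis [-0.001  0.001 -1.   ] jaw yaw 1.573 q7 1.56
SHIFT mm [-145.2  180.1  193.8] turn -0.379
```

View pics/w2.png

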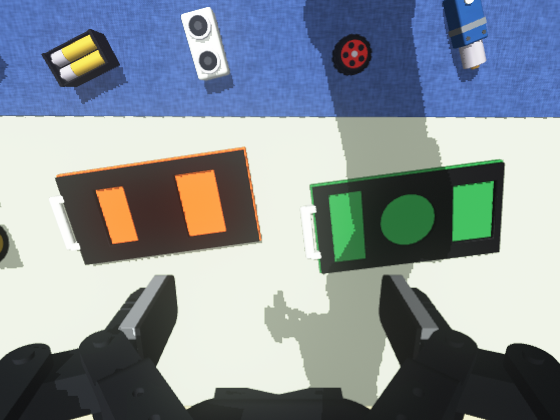

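```bash
cat >> h.py <<'E'
def rect(P):
    (cx,cy),(a,b),ang=cv2.minAreaRect((P[:,:2]*1000).astype(np.float32));ang=np.radians(ang)
    if a<b:a,b=b,a;ang+=np.pi/2
    return round(cx,1),round(cy,1),round(a,1),round(b,1),round((ang+np.pi/2)%np.pi-np.pi/2,3)
E
python3 - <<'E'
from h import *
d=np.load("w2.npz");W=d["W"];img=d["img"];Z=W[...,2]
hsv=cv2.cvtColor(img,cv2.COLOR_RGB2HSV);H,S,V=[hsv[...,i] for i in range(3)]
for nm,c,hr in(("green",(.645,.152),(50,75)),("orange",(.637,-.157),(5,20))):
    near=(np.hypot(W[...,0]-c[0],W[...,1]-c[1])<.17)&(Z<.03)
    dark=near&(V<60)&(Z>.009)
    n,lab,st,_=cv2.connectedComponentsWithStats(cv2.morphologyEx(dark.astype(np.uint8),cv2.MORPH_OPEN,np.ones((3,3))))
    i=1+np.argmax(st[1:,4]);P=W[lab==i];print(nm,"insert",rect(P),"z",np.median(P[:,2]))
    hi=near&(Z>.009);n,lab,st,_=cv2.connectedComponentsWithStats(hi.astype(np.uint8));i=1+np.argmax(st[1:,4]);print(" all raised",rect(W[lab==i]))
    w=near&(V>170)&(S<40)&(Z>.008);n,lab,st,_=cv2.connectedComponentsWithStats(w.astype(np.uint8));i=1+np.argmax(st[1:,4]);print(" white lip",rect(W[lab==i]),st[i,4])
    col=near&(H>=hr[0])&(H<=hr[1])&(S>100)&(V>60)
    n,lab,st,_=cv2.connectedComponentsWithStats(cv2.morphologyEx(col.astype(np.uint8),cv2.MORPH_OPEN,np.ones((3,3))))
    for i in range(1,n):
        if st[i,4]>200: P=W[lab==i];print(" rec",rect(P),"z",np.round(np.median(P[:,2]),4),st[i,4])
part(W,(.447,-.079),name="sensor");part(W,(.466,-.207),name="battery");part(W,(.437,.19),name="motor");part(W,(.462,.073),name="spare")
E
```

```text
green insert (646.3, 165.4, 215.1, 115.7, np.float64(-1.43)) z 0.012389338584006832
 all raised (648.2, 152.2, 244.2, 116.2, np.float64(-1.433))
 white lip (663.9, 40.9, 71.4, 19.2, np.float64(0.139)) 589
 rec (637.0, 238.3, 73.7, 52.9, np.float64(0.123)) z 0.0064 2245
 rec (658.6, 87.4, 91.4, 39.9, np.float64(0.142)) z 0.0065 2183
 rec (648.0, 160.7, 66.7, 64.9, np.float64(-1.297)) z 0.0064 2135
orange insert (480.5, -197.8, 55.3, 2.8, np.float64(-1.14)) z 0.0202710866913206
 all raised (635.7, -151.6, 242.9, 115.6, np.float64(-1.422))
 white lip (652.2, -261.8, 70.4, 20.0, np.float64(0.154)) 593
 rec (580.9, -178.9, 164.2, 2.9, np.float64(-1.422)) z 0.0071 412
 rec (627.0, -93.9, 81.0, 52.8, np.float64(0.152)) z 0.0066 2653
 rec (642.2, -196.5, 73.2, 39.4, np.float64(0.142)) z 0.0067 1619
sensor c 451.7 -75.3 size 64.1 32.4 long yaw 0.237 ztop 33.4 n 2227
battery c 466.5 -205.7 size 58.9 34.3 long yaw -1.155 ztop 32.8 n 2548
motor c 438.9 195.9 size 74.1 25.3 long yaw 0.382 ztop 31.5 n 2038
spare c 461.1 76.4 size 38.6 38.1 long yaw 0.464 ztop 32.1 n 1251
```

```bash
python3 -m jog '[[[-145,180,194],-0.379],[[-145,180,194],-0.379],[[-145,180,194],-0.379],[[-145,180,194],-0.379],[[-145,180,194],-0.379],[[-145,180,194],-0.379],[[-145,180,194],-0.379],[[-145,180,194],-0.379],[[-145,180,194],-0.379],[[-145,180,194],-0.379],[[-145,180,194],-0.379],[[-145,210,194],-0.379],[[-145,225,194],-0.379],[[-145,225,194],-0.379]]' 50 40
python3 - <<'E'
from h import *
shift(.434,.194,.0115,.381+1.571)
c=read_camera("wrist");cv2.imwrite("pics/w3.png",c["img"][:,:,::-1]);part(world(c),(.437,.19),name="motor")
E
```

```text
t: 3.9
eef_pos: [0.4356, 0.1905, 0.054]
tool_rot: [-0.694, 0.695, 0.131, -0.133]
contact_force: [0.4, -0.3, 1.0]
gripper_width: 0.586
t 3.9 eef [0.4356 0.1905 0.054 ] y axis [-0.002 -0.002 -1.   ] jaw yaw 1.947 q7 1.48
SHIFT mm [-0.1 42.5  3.9] turn -0.005
motor c 436.4 194.9 size 73.9 24.4 long yaw 0.381 ztop 32.0 n 5835
```

View pics/w3.png

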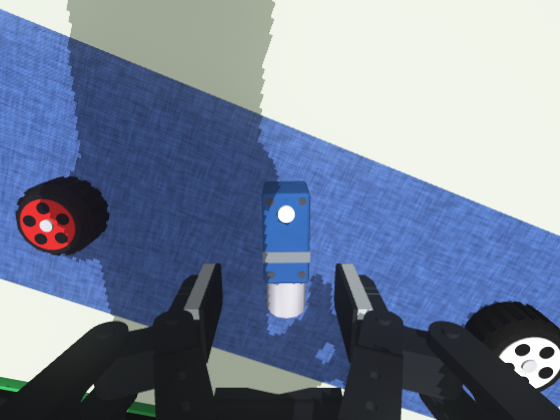

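```bash
python3 -m jog '[[[0,15,1],0],[[0,30,1],0],[[0,40,1],0],[[0,43,1],0],[[0,43,1],0],[[0,43,1],0]]'
python3 -m jog '[[[0,0,0],0],[[0,0,0],0],[[0,0,0],0],[[0,0,0],0],[[0,0,0],0],[[0,0,0],0]]' 0 40
python3 - <<'E'
from h import *
shift(.6586,.0874,.08,.142+1.571)
E
```

```text
t: 4.45
eef_pos: [0.436, 0.1932, 0.013]
tool_rot: [0.695, -0.694, -0.133, 0.132]
contact_force: [0.4, -0.5, 0.2]
gripper_width: 0.584
t: 4.95
eef_pos: [0.4359, 0.1936, 0.0132]
tool_rot: [0.695, -0.694, -0.133, 0.132]
contact_force: [-0.4, -0.2, 5.5]
gripper_width: 0.271
t 4.95 eef [0.4359 0.1936 0.0132] y axis [ 0.001  0.001 -1.   ] jaw yaw 1.949 q7 1.49
SHIFT mm [ 167.8  -66.6 -180.8] turn 0.236
```

```bash
python3 -m jog '[[[0,-20,0],0],[[0,-50,0],0],[[0,-65,0],0],[[165,-65,-181],0.236],[[165,-65,-181],0.236],[[165,-65,-181],0.236],[[165,-65,-181],0.236],[[165,-65,-181],0.236],[[165,-65,-181],0.236],[[165,-65,-181],0.236],[[165,-65,-181],0.236],[[165,-65,-181],0.236],[[165,-65,-181],0.236]]'
python3 - <<'E'
from h import *
c=read_camera("wrist");cv2.imwrite("pics/w4.png",c["img"][:,:,::-1])
shift(.6562,.0871,.0182,.142+1.571)
E
```

```text
t: 6.03
eef_pos: [0.6541, 0.0872, 0.077]
tool_rot: [0.706, -0.705, -0.05, 0.051]
contact_force: [-1.5, -0.4, -1.1]
gripper_width: 0.268
t 6.08 eef [0.6542 0.0873 0.0772] y axis [-0.001  0.001 -1.   ] jaw yaw 1.715 q7 1.61
SHIFT mm [ 2.  59.  -0.5] turn 0.002
```

View pics/w4.png

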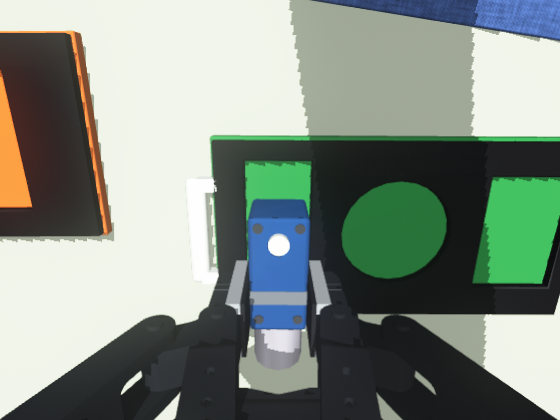

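```bash
python3 -m jog '[[[2,20,0],0],[[2,40,0],0],[[2,50,0],0],[[2,54,0],0],[[2,57,0],0],[[2,58,0],0],[[2,58,0],0],[[2,58,0],0]]'
python3 - <<'E'
from h import *
shift(.6562,.0871,.0182,.142+1.571);print(get_obs()["contact_force"])
E
```

```text
t: 6.75
eef_pos: [0.6581, 0.0864, 0.0202]
tool_rot: [0.705, -0.705, -0.051, 0.05]
contact_force: [-0.4, 0.1, -0.6]
gripper_width: 0.269
t 6.75 eef [0.6581 0.0864 0.0202] y axis [ 0.001  0.    -1.   ] jaw yaw 1.713 q7 1.63
SHIFT mm [-1.8  2.   1. ] turn 0.0
[-0.40429868  0.05790592 -0.61352517]
```

```bash
python3 -m jog '[[[-2,1,1],0],[[-2,2,1],0],[[-2,2,1],0]]'
python3 -m jog '[[[0,0,0],0],[[0,0,0],0],[[0,0,0],0],[[0,0,0],0],[[0,0,0],0]]' 38
python3 -m jog '[[[0,-20,0],0],[[0,-50,0],0],[[0,-90,0],0],[[-80,-110,0],0],[[-80,-110,0],0],[[-80,-110,0],0],[[-80,-110,0],0]]' 60
python3 - <<'E'
from h import *
c=read_camera("wrist");cv2.imwrite("pics/w5.png",c["img"][:,:,::-1]);W=world(c);part(W,(.658,.087),zmin=.018,name="motor")
part(W,(.447,.34),name="wheel")
shift(.445,.346,.1,2.1)
E
```

```text
t: 7.0
eef_pos: [0.6555, 0.0871, 0.0183]
tool_rot: [0.705, -0.705, -0.05, 0.05]
contact_force: [-1.0, 0.3, 4.7]
gripper_width: 0.268
t: 7.42
eef_pos: [0.6554, 0.0869, 0.0173]
tool_rot: [0.705, -0.705, -0.05, 0.05]
contact_force: [0.4, 0.2, 0.2]
gripper_width: 0.444
t: 8.0
eef_pos: [0.5741, 0.0751, 0.1278]
tool_rot: [0.705, -0.705, -0.05, 0.05]
contact_force: [0.1, 0.7, 1.2]
gripper_width: 0.7
motor c 655.9 87.1 size 74.1 23.9 long yaw 0.139 ztop 36.9 n 2573Traceback (most recent call last):
  File "<stdin>", line 3, in <module>
  File "h.py", line 42, in part
    i=1+np.argmax(st[1:,4]);P=W[lab==i]
        ~~~~~~~~~^^^^^^^^^^
    return _wrapfunc(a, 'argmax', axis=axis, out=out, **kwds)
    return bound(*args, **kwds)
ValueError: attempt to get argmax of an empty sequence
```

View pics/w5.png

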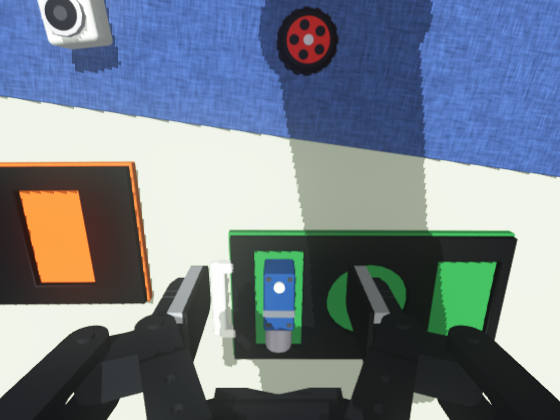

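```bash
python3 - <<'E'
from h import *
shift(.445,.346,.1,1.713);shift(.445,.346,.011,1.713)
E
```

```text
t 8.05 eef [0.576  0.0757 0.1278] y axis [ 0.001  0.001 -1.   ] jaw yaw 1.713 q7 1.59
SHIFT mm [-91.4  27.8 286.2] turn 0.0
t 8.05 eef [0.576  0.0757 0.1278] y axis [ 0.001  0.001 -1.   ] jaw yaw 1.713 q7 1.59
SHIFT mm [-91.5 116.8 286.1] turn 0.0
```

```bash
python3 -m jog '[[[-91,28,286],0],[[-91,28,286],0],[[-91,28,286],0],[[-91,28,286],0],[[-91,28,286],0],[[-91,28,286],0],[[-91,28,286],0],[[-91,28,286],0],[[-91,28,286],0],[[-91,58,286],0],[[-91,58,286],0],[[-91,58,286],0]]' 76
python3 - <<'E'
from h import *
c=read_camera("wrist");cv2.imwrite("pics/w6.png",c["img"][:,:,::-1]);W=world(c)
part(W,(.447,.34),name="wheel")
shift(.445,.346,.011,1.713)
E
```

```text
t: 9.05
eef_pos: [0.4459, 0.344, 0.0681]
tool_rot: [-0.704, 0.706, 0.049, -0.05]
contact_force: [0.4, -0.9, 0.1]
gripper_width: 0.892
wheel c 445.5 346.8 size 53.0 52.7 long yaw 0.058 ztop 31.9 n 6645
t 9.1 eef [0.4465 0.3446 0.0692] y axis [-0.001 -0.001 -1.   ] jaw yaw 1.711 q7 1.04
SHIFT mm [-1.2 58.2  1.7] turn -0.002
```

View pics/w6.png

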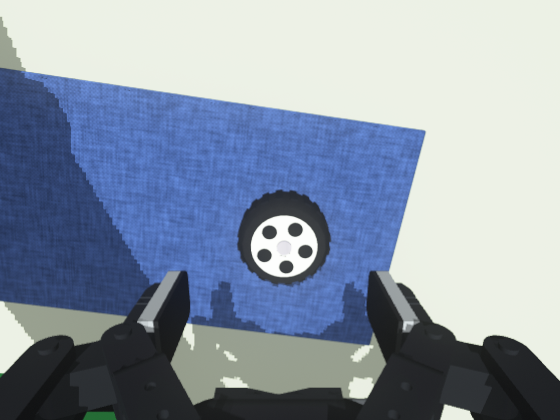

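Wheel at pixel (284,246) is centred between the jaws (columns ~165–400); descending and gripping.

```bash
python3 -m jog '[[[-1,20,1],0],[[-1,40,1],0],[[-1,54,1],0],[[-1,59,1],0],[[-1,59,1],0],[[-1,59,1],0]]'
python3 -m jog '[[[0,0,0],0],[[0,0,0],0],[[0,0,0],0],[[0,0,0],0],[[0,0,0],0]]' 0 40
python3 - <<'E'
from h import *
o=get_obs();print(o["contact_force"])
shift(.648,.1605,.085,.142+1.571)
E
```

```text
t: 9.6
eef_pos: [0.4454, 0.3467, 0.0113]
tool_rot: [0.706, -0.705, -0.05, 0.05]
contact_force: [-0.5, 0.3, -0.5]
gripper_width: 0.89
t: 10.02
eef_pos: [0.4452, 0.3471, 0.0119]
tool_rot: [0.706, -0.705, -0.051, 0.05]
contact_force: [-1.2, -0.6, 8.2]
gripper_width: 0.592
[-1.23071313 -0.61514541  8.15656505]
t 10.02 eef [0.4452 0.3471 0.0119] y axis [ 0.001  0.001 -1.   ] jaw yaw 1.713 q7 1.05
SHIFT mm [ 174.5  -73.1 -213.3] turn -0.0
```

```bash
python3 -m jog '[[[0,-20,0],0],[[0,-50,0],0],[[0,-73,0],0],[[174,-73,-213],0],[[174,-73,-213],0],[[174,-73,-213],0],[[174,-73,-213],0],[[174,-73,-213],0],[[174,-73,-213],0],[[174,-73,-213],0],[[174,-73,-213],0],[[174,-73,-213],0],[[174,-73,-213],0],[[174,-73,-213],0]]'
python3 - <<'E'
from h import *
c=read_camera("wrist");cv2.imwrite("pics/w7.png",c["img"][:,:,::-1])
shift(.648,.1605,.017,.142+1.571)
E
```

```text
t: 11.18
eef_pos: [0.6456, 0.1625, 0.0834]
tool_rot: [0.706, -0.705, -0.051, 0.051]
contact_force: [-0.4, 0.2, -0.7]
gripper_width: 0.583
t 11.23 eef [0.6457 0.1626 0.0834] y axis [-0.001  0.001 -1.   ] jaw yaw 1.716 q7 1.48
SHIFT mm [ 2.  66.4 -2.5] turn 0.003
```

View pics/w7.png

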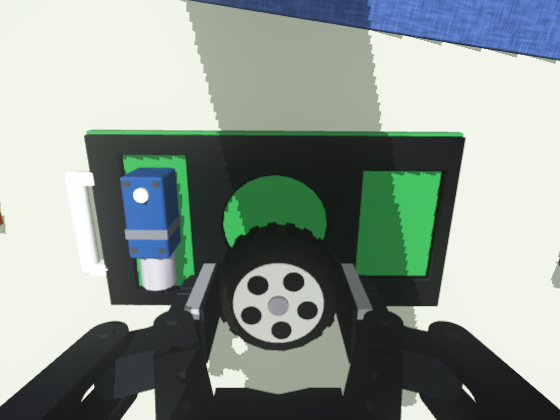

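```bash
python3 -m jog '[[[2,20,-2],0],[[2,40,-2],0],[[2,55,-2],0],[[2,60,-2],0],[[2,63,-2],0],[[2,65,-2],0],[[2,67,-2],0],[[2,68,-2],0],[[2,68,-2],0]]'
python3 - <<'E'
from h import *
shift(.648,.1605,.017,.142+1.571);print(get_obs()["contact_force"])
E
```

```text
t: 11.98
eef_pos: [0.6497, 0.1592, 0.017]
tool_rot: [0.706, -0.705, -0.051, 0.05]
contact_force: [-3.1, -0.2, 6.1]
gripper_width: 0.588
t 11.98 eef [0.6497 0.1592 0.017 ] y axis [ 0.001  0.001 -1.   ] jaw yaw 1.713 q7 1.5
SHIFT mm [-1.5  0.   1.6] turn 0.0
[-3.10312927 -0.202228    6.09688793]
```

Touching the floor (6 N up). Release, retreat, and head to the battery.

```bash
python3 -m jog '[[[0,0,0],0],[[0,0,0],0],[[0,0,0],0],[[0,0,0],0]]' 64
python3 -m jog '[[[0,-20,0],0],[[0,-50,0],0],[[0,-90,0],0],[[-80,-110,0],0],[[-80,-110,0],0],[[-80,-110,0],0],[[-80,-110,0],0]]'
python3 - <<'E'
from h import *
c=read_camera("wrist");cv2.imwrite("pics/w8.png",c["img"][:,:,::-1]);W=world(c);part(W,(.658,.087),zmin=.018,r=.05,name="motor")
part(W,(.648,.16),zmin=.018,r=.045,name="wheel")
shift(.4665,-.2057,.1,-1.155+1.571)
E
```

```text
t: 12.32
eef_pos: [0.6493, 0.1588, 0.0155]
tool_rot: [0.705, -0.705, -0.05, 0.05]
contact_force: [0.9, -0.6, 0.5]
gripper_width: 0.745
t: 12.9
eef_pos: [0.5679, 0.1471, 0.1258]
tool_rot: [0.705, -0.705, -0.05, 0.051]
contact_force: [0.4, -0.1, 0.0]
gripper_width: 0.749
motor c 622.5 82.2 size 24.7 9.4 long yaw -1.203 ztop 35.4 n 396
wheel c 647.9 158.3 size 52.7 49.9 long yaw -1.388 ztop 36.7 n 3495
t 12.95 eef [0.5698 0.1476 0.1259] y axis [ 0.001  0.001 -1.   ] jaw yaw 1.713 q7 1.45
SHIFT mm [-152.4   25.6 -335.1] turn 1.297
```

View pics/w8.png

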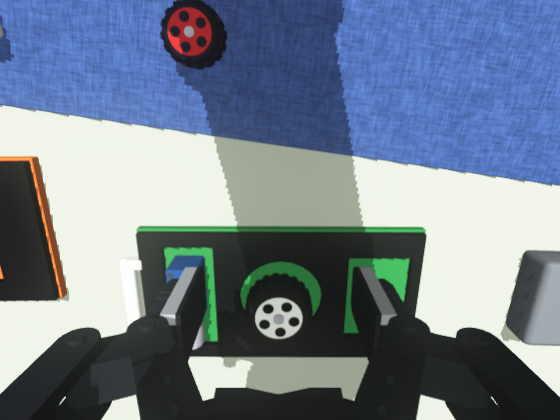

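```bash
python3 -m jog '[[[-152,25,-335],1.297],[[-152,25,-335],1.297],[[-152,25,-335],1.297],[[-152,25,-335],1.297],[[-152,25,-335],1.297],[[-152,25,-335],1.297],[[-152,25,-335],1.297],[[-152,25,-335],1.297],[[-152,25,-335],1.297],[[-152,25,-335],1.297],[[-152,25,-335],1.297],[[-152,45,-335],1.297],[[-152,45,-335],1.297],[[-152,45,-335],1.297]]' 60
python3 - <<'E'
from h import *
c=read_camera("wrist");cv2.imwrite("pics/w9.png",c["img"][:,:,::-1]);W=world(c);part(W,(.4665,-.2057),name="batt");part(W,(.463,-.33),name="servo")
part(W,(.4665,-.2057),zmin=.025,name="batt")
shift(.4665,-.2057,.013,-1.155+1.571)
E
```

```text
t: 14.12
eef_pos: [0.4672, -0.206, 0.0796]
tool_rot: [-0.592, 0.593, -0.386, 0.385]
contact_force: [-0.1, 0.3, 0.0]
gripper_width: 0.703
batt c 466.1 -205.6 size 58.5 34.1 long yaw -1.152 ztop 32.4 n 5928
servo c 465.6 -319.2 size 47.3 9.7 long yaw -0.803 ztop 40.5 n 1091
batt c 466.0 -205.6 size 58.5 34.1 long yaw -1.153 ztop 32.5 n 5000
t 14.17 eef [ 0.4675 -0.2061  0.0802] y axis [-0.001 -0.001 -1.   ] jaw yaw 0.417 q7 1.06
SHIFT mm [-0.8 67.2 -0.7] turn 0.001
```

View pics/w9.png

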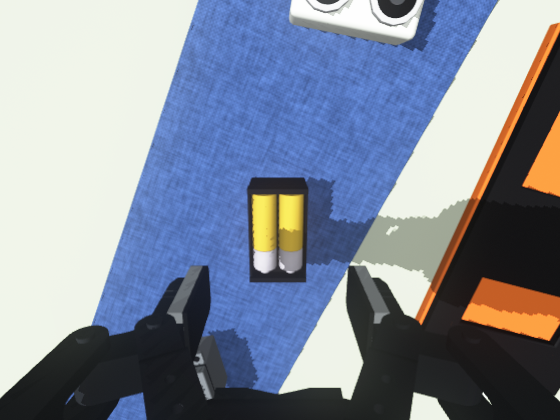

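```bash
python3 -m jog '[[[-1,20,0],0],[[-1,40,0],0],[[-1,58,0],0],[[-1,68,0],0],[[-1,68,0],0],[[-1,68,0],0]]'
python3 -m jog '[[[0,0,0],0],[[0,0,0],0],[[0,0,0],0],[[0,0,0],0],[[0,0,0],0]]' 0 40
python3 - <<'E'
from h import *
o=get_obs();print(o["contact_force"])
shift(.637,.2385,.09,.142+1.571)
E
```

```text
t: 14.67
eef_pos: [0.4668, -0.2051, 0.0126]
tool_rot: [-0.592, 0.593, -0.386, 0.386]
contact_force: [-0.4, 0.5, 0.5]
gripper_width: 0.704
t: 15.08
eef_pos: [0.4675, -0.2051, 0.0135]
tool_rot: [0.593, -0.592, 0.385, -0.387]
contact_force: [-0.3, 0.1, 6.3]
gripper_width: 0.385
[-0.32521437  0.12673053  6.30599442]
t 15.08 eef [ 0.4675 -0.2051  0.0135] y axis [ 0.002 -0.    -1.   ] jaw yaw 0.416 q7 1.14
SHIFT mm [-337.2  -76.3  334.5] turn -1.297
```

```bash
python3 -m jog '[[[0,-20,0],0],[[0,-50,0],0],[[0,-76,0],0],[[-337,-76,334],-1.297],[[-337,-76,334],-1.297],[[-337,-76,334],-1.297],[[-337,-76,334],-1.297],[[-337,-76,334],-1.297],[[-337,-76,334],-1.297],[[-337,-76,334],-1.297],[[-337,-76,334],-1.297],[[-337,-76,334],-1.297],[[-337,-76,334],-1.297],[[-337,-76,334],-1.297],[[-337,-76,334],-1.297],[[-337,-76,334],-1.297],[[-337,-76,334],-1.297],[[-337,-76,334],-1.297],[[-337,-76,334],-1.297]]'
python3 - <<'E'
from h import *
c=read_camera("wrist");cv2.imwrite("pics/w10.png",c["img"][:,:,::-1])
shift(.637,.2385,.0185,.142+1.571)
E
```

```text
t: 16.67
eef_pos: [0.6357, 0.236, 0.0884]
tool_rot: [-0.705, 0.706, 0.049, -0.049]
contact_force: [0.4, -1.2, -0.9]
gripper_width: 0.385
t 16.72 eef [0.6358 0.2361 0.0885] y axis [-0.    -0.001 -1.   ] jaw yaw 1.71 q7 1.37
SHIFT mm [ 1.6 70.   2.2] turn -0.003
```

View pics/w10.png

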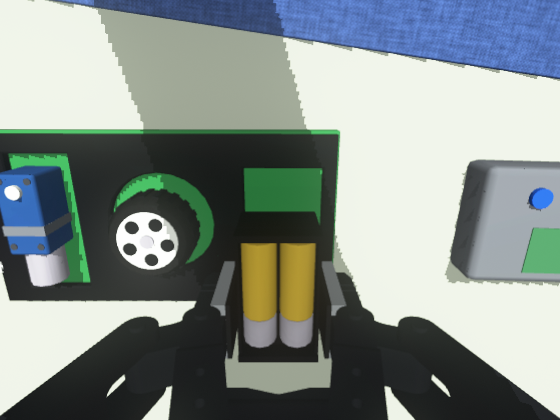

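```bash
python3 -m jog '[[[1,20,2],0],[[1,40,2],0],[[1,55,2],0],[[1,62,2],0],[[1,66,2],0],[[1,69,2],0],[[1,71,2],0],[[1,71,2],0]]'
python3 - <<'E'
from h import *
shift(.637,.2385,.0185,.142+1.571);print(get_obs()["contact_force"])
E
```

```text
t: 17.38
eef_pos: [0.6373, 0.2405, 0.0186]
tool_rot: [0.705, -0.705, -0.051, 0.05]
contact_force: [0.2, 0.0, -1.2]
gripper_width: 0.386
t 17.38 eef [0.6373 0.2405 0.0186] y axis [ 0.001  0.    -1.   ] jaw yaw 1.713 q7 1.38
SHIFT mm [-0.5  0.1 -1.9] turn -0.0
[ 0.17171283  0.04936199 -1.23949367]
```

```bash
python3 -m jog '[[[0,1,-1],0],[[0,1,-1],0]]'
python3 -m jog '[[[0,0,0],0],[[0,0,0],0],[[0,0,0],0],[[0,0,0],0]]' 46
python3 -m jog '[[[0,-20,0],0],[[0,-50,0],0],[[0,-90,0],0],[[-80,-110,0],0],[[-80,-110,0],0],[[-80,-110,0],0],[[-80,-110,0],0]]' 85
python3 - <<'E'
from h import *
c=read_camera("wrist");cv2.imwrite("pics/w11.png",c["img"][:,:,::-1]);W=world(c)
part(W,(.637,.238),zmin=.018,r=.045,name="batt")
shift(.463,-.2,.16,-1.0+1.571)
E
```

```text
t: 17.55
eef_pos: [0.6373, 0.2405, 0.0186]
tool_rot: [0.706, -0.705, -0.051, 0.05]
contact_force: [-3.9, 1.1, 9.6]
gripper_width: 0.391
t: 17.88
eef_pos: [0.6369, 0.2395, 0.0164]
tool_rot: [0.705, -0.705, -0.05, 0.05]
contact_force: [0.4, -0.1, 0.1]
gripper_width: 0.541
t: 18.47
eef_pos: [0.5555, 0.2281, 0.1268]
tool_rot: [0.705, -0.705, -0.05, 0.051]
contact_force: [0.9, 0.7, 0.0]
gripper_width: 0.993
batt c 636.8 240.0 size 59.1 34.0 long yaw 0.143 ztop 37.2 n 3381
t 18.52 eef [0.5574 0.2285 0.1268] y axis [ 0.001  0.001 -1.   ] jaw yaw 1.714 q7 1.31
SHIFT mm [-154.3  -33.5 -410.7] turn 1.143
```

View pics/w11.png

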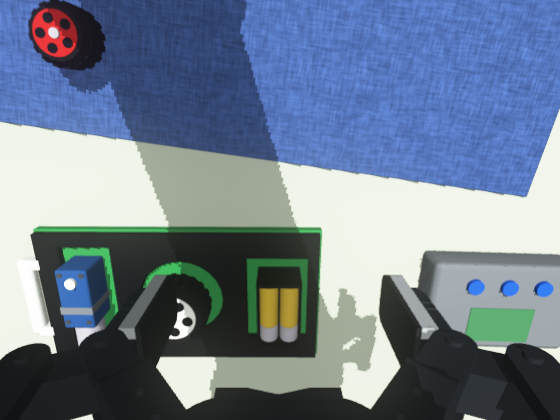

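```bash
python3 - <<'E'
from h import *
shift(.452,-.0755,.08,.237+1.571)
E
```

```text
t 18.52 eef [0.5574 0.2285 0.1268] y axis [ 0.001  0.001 -1.   ] jaw yaw 1.714 q7 1.31
SHIFT mm [-147.6   46.5 -285.9] turn -0.094
```

```bash
python3 -m jog '[[[-148,30,-286],-0.094],[[-148,30,-286],-0.094],[[-148,30,-286],-0.094],[[-148,30,-286],-0.094],[[-148,30,-286],-0.094],[[-148,30,-286],-0.094],[[-148,30,-286],-0.094],[[-148,30,-286],-0.094],[[-148,30,-286],-0.094],[[-148,47,-286],-0.094],[[-148,47,-286],-0.094],[[-148,47,-286],-0.094]]' 58
python3 - <<'E'
from h import *
c=read_camera("wrist");cv2.imwrite("pics/w12.png",c["img"][:,:,::-1]);W=world(c);x=part(W,(.452,-.0755),name="sens");part(W,(.4665,-.33),name="servo")
shift(.452,-.0755,.012,.237+1.571)
shift(x[0]/1000,x[1]/1000,.012,x[4]+1.571)
E
```

```text
t: 19.52
eef_pos: [0.4521, -0.076, 0.0788]
tool_rot: [-0.702, 0.702, 0.083, -0.084]
contact_force: [0.2, 0.0, 0.4]
gripper_width: 0.678
sens c 451.7 -75.3 size 64.4 32.0 long yaw 0.239 ztop 32.9 n 5607Traceback (most recent call last):
  File "<stdin>", line 2, in <module>
  File "h.py", line 42, in part
    i=1+np.argmax(st[1:,4]);P=W[lab==i]
        ~~~~~~~~~^^^^^^^^^^
    return _wrapfunc(a, 'argmax', axis=axis, out=out, **kwds)
    return bound(*args, **kwds)
ValueError: attempt to get argmax of an empty sequence
```

View pics/w12.png

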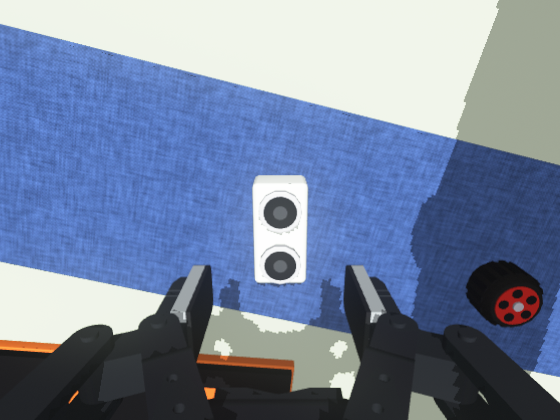

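Sensor at pixel (280,235) is centred between the jaws; pose agrees with the earlier measurement (451.7, −75.3). Descend and grip.

```bash
python3 -m jog '[[[0,20,0],0],[[0,40,0],0],[[0,58,0],0],[[0,67,0],0],[[0,67,0],0],[[0,67,0],0]]'
python3 -m jog '[[[0,0,0],0],[[0,0,0],0],[[0,0,0],0],[[0,0,0],0],[[0,0,0],0]]' 0 40
python3 - <<'E'
from h import *
shift(.627,-.0935,.09,.147+1.571)
E
```

```text
t: 20.07
eef_pos: [0.4519, -0.0757, 0.0125]
tool_rot: [0.702, -0.702, -0.083, 0.084]
contact_force: [-0.5, -0.3, 0.5]
gripper_width: 0.678
t: 20.48
eef_pos: [0.4525, -0.0759, 0.0134]
tool_rot: [-0.702, 0.702, 0.084, -0.082]
contact_force: [-1.0, 0.0, 6.3]
gripper_width: 0.36
t 20.48 eef [ 0.4525 -0.0759  0.0134] y axis [ 0.002  0.    -1.   ] jaw yaw 1.807 q7 2.0
SHIFT mm [165.7 -76.2 -58. ] turn 0.089
```

```bash
python3 -m jog '[[[0,-20,0],0],[[0,-50,0],0],[[0,-76,0],0],[[165,-76,-58],0.089],[[165,-76,-58],0.089],[[165,-76,-58],0.089],[[165,-76,-58],0.089],[[165,-76,-58],0.089],[[165,-76,-58],0.089],[[165,-76,-58],0.089],[[165,-76,-58],0.089],[[165,-76,-58],0.089]]'
python3 - <<'E'
from h import *
c=read_camera("wrist");cv2.imwrite("pics/w13.png",c["img"][:,:,::-1])
shift(.627,-.094,.0184,.147+1.571)
E
```

```text
t: 21.48
eef_pos: [0.6239, -0.0936, 0.0883]
tool_rot: [0.705, -0.705, -0.051, 0.052]
contact_force: [0.2, 0.3, -0.3]
gripper_width: 0.364
t 21.53 eef [ 0.6242 -0.0936  0.0884] y axis [-0.001  0.    -1.   ] jaw yaw 1.718 q7 1.91
SHIFT mm [ 2.8 70.  -0.8] turn -0.0
```

View pics/w13.png

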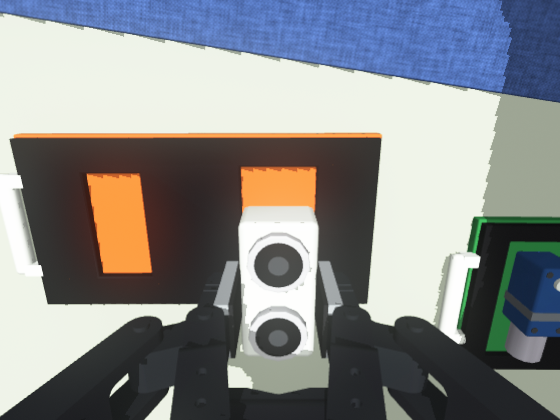

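```bash
python3 -m jog '[[[2,20,0],0],[[2,40,0],0],[[2,55,0],0],[[2,62,0],0],[[2,66,0],0],[[2,69,0],0],[[2,71,0],0],[[2,71,0],0],[[2,71,0],0]]'
python3 - <<'E'
from h import *
shift(.627,-.094,.0184,.147+1.571);print(get_obs()["contact_force"])
E
```

```text
t: 22.28
eef_pos: [0.6281, -0.0935, 0.0185]
tool_rot: [-0.705, 0.705, 0.052, -0.051]
contact_force: [-2.0, -1.0, 3.9]
gripper_width: 0.367
t 22.28 eef [ 0.6281 -0.0935  0.0185] y axis [ 0.002 -0.    -1.   ] jaw yaw 1.718 q7 1.93
SHIFT mm [-1.2  0.1 -0.3] turn -0.0
[-1.95869467 -0.95497034  3.91328601]
```

```bash
python3 -m jog '[[[0,0,0],0],[[0,0,0],0],[[0,0,0],0],[[0,0,0],0]]' 44
python3 -m jog '[[[0,-20,0],0],[[0,-50,0],0],[[0,-90,0],0],[[-80,-110,0],0],[[-110,-130,130],0],[[-110,-130,130],0],[[-110,-130,130],0],[[-110,-130,130],0],[[-110,-130,130],0]]' 85
python3 - <<'E'
from h import *
c=read_camera("wrist");cv2.imwrite("pics/w14.png",c["img"][:,:,::-1]);W=world(c)
part(W,(.627,-.094),zmin=.018,r=.045,name="sens")
for z in (.011,.035,.041):part(W,(.465,-.331),zmin=z,name="servo%g"%z)
shift(.465,-.331,.1,None)
E
```

```text
t: 22.62
eef_pos: [0.6276, -0.0933, 0.0173]
tool_rot: [0.705, -0.705, -0.052, 0.052]
contact_force: [-0.2, 0.1, 0.0]
gripper_width: 0.516
t: 23.37
eef_pos: [0.4969, 0.0242, 0.148]
tool_rot: [0.706, -0.704, -0.054, 0.055]
contact_force: [-0.1, 0.3, -1.4]
gripper_width: 0.994
sens c 607.7 -105.2 size 44.3 22.5 long yaw -0.525 ztop 37.9 n 892Traceback (most recent call last):
  File "<stdin>", line 4, in <module>
  File "h.py", line 42, in part
    i=1+np.argmax(st[1:,4]);P=W[lab==i]
        ~~~~~~~~~^^^^^^^^^^
    return _wrapfunc(a, 'argmax', axis=axis, out=out, **kwds)
    return bound(*args, **kwds)
ValueError: attempt to get argmax of an empty sequence
```

View pics/w14.png

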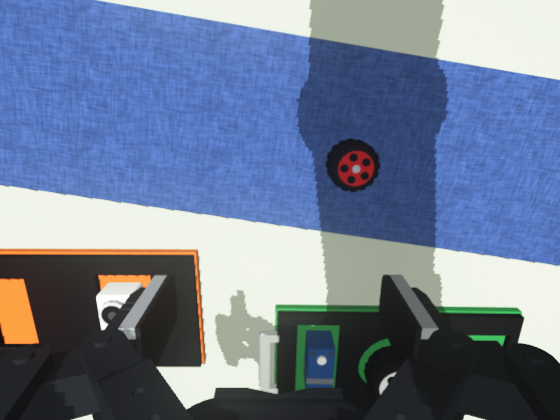

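```bash
python3 - <<'E'
from h import *
shift(.45,-.31,.16,.6)
E
```

```text
t 23.42 eef [0.4987 0.0217 0.1479] y axis [ 0.001  0.001 -1.   ] jaw yaw 1.723 q7 1.65
SHIFT mm [ -98.4  -12.6 -320.5] turn 1.123
```

```bash
python3 -m jog '[[[-98,-13,-320],1.123],[[-98,-13,-320],1.123],[[-98,-13,-320],1.123],[[-98,-13,-320],1.123],[[-98,-13,-320],1.123],[[-98,-13,-320],1.123],[[-98,-13,-320],1.123],[[-98,-13,-320],1.123],[[-98,-13,-320],1.123],[[-98,-13,-320],1.123],[[-98,-13,-320],1.123],[[-98,-13,-320],1.123],[[-98,-13,-320],1.123]]' 60
python3 - <<'E'
from h import *
c=read_camera("wrist");cv2.imwrite("pics/w15.png",c["img"][:,:,::-1]);W=world(c)
for z in (.011,.035,.041):part(W,(.465,-.331),zmin=z,name="servo%g"%z)
shift(.465,-.331,.1,None)
E
```

```text
t: 24.5
eef_pos: [0.4501, -0.3107, 0.16]
tool_rot: [0.625, -0.625, 0.33, -0.33]
contact_force: [0.3, -0.0, 0.5]
gripper_width: 0.703
servo0.011 c 462.5 -328.1 size 56.6 19.9 long yaw -0.941 ztop 46.6 n 1604
servo0.035 c 462.3 -328.1 size 40.9 19.8 long yaw -0.96 ztop 46.6 n 1240
servo0.041 c 464.7 -331.1 size 33.4 11.1 long yaw -0.966 ztop 47.0 n 373
t 24.55 eef [ 0.4501 -0.3106  0.1601] y axis [-0.     0.001 -1.   ] jaw yaw 0.599 q7 1.36
SHIFT mm [25.2 60.1  0.8] turn 0
```

View pics/w15.png

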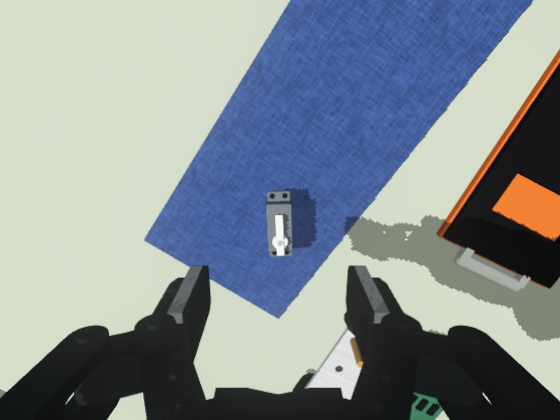

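```bash
python3 - <<'E'
from h import *
shift(.4624,-.3281,.013,-.955+1.571)
E
```

```text
t 24.55 eef [ 0.4501 -0.3106  0.1601] y axis [-0.     0.001 -1.   ] jaw yaw 0.599 q7 1.36
SHIFT mm [ 21.4 147.1   0.3] turn -0.017
```

```bash
python3 -m jog '[[[21,30,0],-0.017],[[21,60,0],-0.017],[[21,80,0],-0.017],[[21,85,0],-0.017],[[21,85,0],-0.017]]' 50
python3 - <<'E'
from h import *
c=read_camera("wrist");cv2.imwrite("pics/w16.png",c["img"][:,:,::-1]);W=world(c)
for z in (.011,.035):part(W,(.465,-.331),zmin=z,name="servo%g"%z)
shift(.4624,-.3281,.013,-.955+1.571)
E
```

```text
t: 24.97
eef_pos: [0.4607, -0.3279, 0.074]
tool_rot: [0.628, -0.628, 0.327, -0.324]
contact_force: [-0.6, 0.0, 0.6]
gripper_width: 0.583
servo0.011 c 462.5 -328.2 size 56.6 20.2 long yaw -0.947 ztop 46.5 n 3344
servo0.035 c 462.7 -328.3 size 41.3 19.8 long yaw -0.942 ztop 46.6 n 2613
t 25.02 eef [ 0.4615 -0.3287  0.0754] y axis [-0.001  0.    -1.   ] jaw yaw 0.613 q7 1.48
SHIFT mm [ 0.1 62.4  1.1] turn -0.003
```

View pics/w16.png

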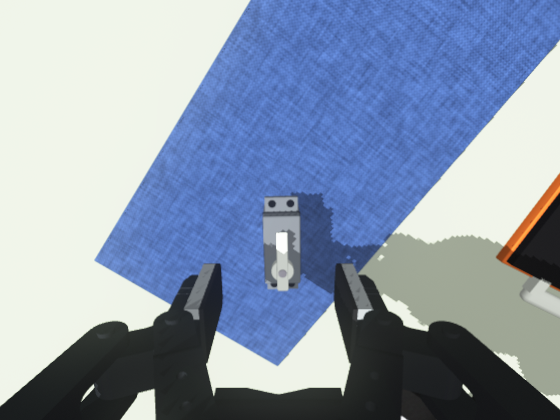

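Servo at (282,245), between the jaws, consistent pose. Descend and grip.

```bash
python3 -m jog '[[[0,20,1],-0.01],[[0,40,1],-0.01],[[0,54,1],-0.01],[[0,62,1],-0.01],[[0,62,1],-0.01],[[0,62,1],-0.01]]'
python3 -m jog '[[[0,0,0],0],[[0,0,0],0],[[0,0,0],0],[[0,0,0],0],[[0,0,0],0]]' 0 40
python3 - <<'E'
from h import *
shift(.6424,-.1975,.11,.147+1.571)
E
```

```text
t: 25.52
eef_pos: [0.4629, -0.329, 0.0144]
tool_rot: [-0.629, 0.629, -0.322, 0.323]
contact_force: [-0.3, -0.7, -0.4]
gripper_width: 0.587
t: 25.93
eef_pos: [0.463, -0.3291, 0.0145]
tool_rot: [0.629, -0.629, 0.322, -0.324]
contact_force: [-0.3, 0.5, 6.4]
gripper_width: 0.228
t 25.93 eef [ 0.463  -0.3291  0.0145] y axis [ 0.002 -0.001 -1.   ] jaw yaw 0.622 q7 1.54
SHIFT mm [ -2.3 -95.3 222.6] turn -1.096
```

```bash
python3 -m jog '[[[0,-20,0],0],[[0,-50,0],0],[[0,-85,0],0],[[-2,-95,222],-1.096],[[-2,-95,222],-1.096],[[-2,-95,222],-1.096],[[-2,-95,222],-1.096],[[-2,-95,222],-1.096],[[-2,-95,222],-1.096],[[-2,-95,222],-1.096],[[-2,-95,222],-1.096],[[-2,-95,222],-1.096],[[-2,-95,222],-1.096],[[-2,-95,222],-1.096],[[-2,-95,222],-1.096],[[-2,-95,222],-1.096]]'
python3 - <<'E'
from h import *
c=read_camera("wrist");cv2.imwrite("pics/w17.png",c["img"][:,:,::-1])
shift(.6424,-.1975,.0195,.147+1.571)
E
```

```text
t: 27.27
eef_pos: [0.6413, -0.1977, 0.1083]
tool_rot: [-0.705, 0.705, 0.051, -0.051]
contact_force: [-0.5, -1.1, -0.7]
gripper_width: 0.224
t 27.32 eef [ 0.6414 -0.1977  0.1083] y axis [-0. -0. -1.] jaw yaw 1.716 q7 2.06
SHIFT mm [ 1.  88.8  0. ] turn -0.002
```

View pics/w17.png

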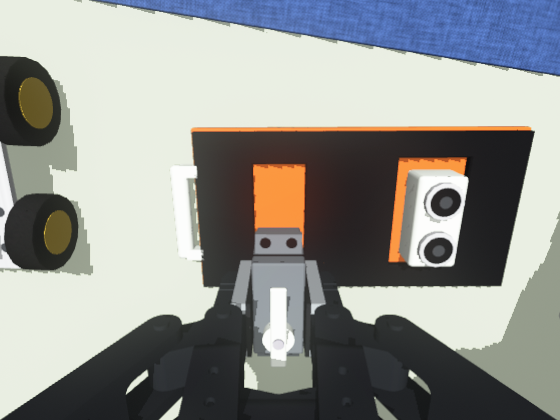

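```bash
python3 -m jog '[[[1,25,0],0],[[1,50,0],0],[[1,70,0],0],[[1,80,0],0],[[1,84,0],0],[[1,87,0],0],[[1,89,0],0],[[1,90,0],0],[[1,90,0],0]]'
python3 - <<'E'
from h import *
shift(.6424,-.1975,.0195,.147+1.571);print(get_obs()["contact_force"])
E
```

```text
t: 28.07
eef_pos: [0.6433, -0.1978, 0.0196]
tool_rot: [-0.705, 0.705, 0.053, -0.051]
contact_force: [-0.6, 0.7, 0.6]
gripper_width: 0.223
t 28.07 eef [ 0.6433 -0.1978  0.0196] y axis [ 0.002 -0.    -1.   ] jaw yaw 1.718 q7 2.08
SHIFT mm [-0.8  0.1  0.5] turn -0.0
[-0.6114394   0.66037958  0.59676214]
```

```bash
python3 -m jog '[[[0,1,0],0],[[0,1,0],0],[[0,1,0],0]]'
python3 -m jog '[[[0,0,0],0],[[0,0,0],0],[[0,0,0],0],[[0,0,0],0]]' 36
python3 -m jog '[[[0,-20,0],0],[[0,-60,0],0],[[0,-100,0],0],[[-60,-250,200],0],[[-60,-250,200],0],[[-60,-250,200],0],[[-60,-250,200],0],[[-60,-250,200],0],[[-60,-250,200],0],[[-60,-250,200],0],[[-60,-250,200],0]]'
python3 - <<'E'
from h import *
for n in("wrist","side","scene"):
    c=read_camera(n);cv2.imwrite(f"pics/f_{n}.png",c["img"][:,:,::-1]);W=world(c);print(n)
    for nm,xy in (("motor",(.656,.087)),("wheel",(.648,.159)),("batt",(.637,.239)),("sens",(.627,-.094)),("servo",(.642,-.198)),("spare",(.462,.075)),("ctrl",(.61,.41))):
        try: part(W,xy,zmin=.02,r=.045 if nm!="ctrl" else .1,name=nm)
        except ValueError: print(nm,"not seen")
print(get_obs()["eef_pos"])
E
```

```text
t: 28.32
eef_pos: [0.6433, -0.1978, 0.0195]
tool_rot: [-0.705, 0.705, 0.053, -0.051]
contact_force: [-2.9, 1.3, 9.8]
gripper_width: 0.226
t: 28.65
eef_pos: [0.6425, -0.1975, 0.0173]
tool_rot: [-0.705, 0.705, 0.052, -0.052]
contact_force: [-1.3, -0.3, 0.4]
gripper_width: 0.422
t: 29.57
eef_pos: [0.5542, -0.0055, 0.2694]
tool_rot: [0.706, -0.705, -0.055, 0.052]
contact_force: [0.7, -0.4, -0.5]
gripper_width: 0.426
wrist
motor c 641.6 84.6 size 44.7 24.3 long yaw 0.128 ztop 37.0 n 774
wheel c 648.6 157.3 size 52.5 50.7 long yaw -0.819 ztop 36.9 n 1515
batt c 636.3 240.3 size 58.8 35.5 long yaw 0.146 ztop 37.1 n 1692
sens c 626.6 -94.1 size 63.5 32.3 long yaw 0.139 ztop 38.1 n 1567
servo c 641.5 -198.0 size 55.7 21.2 long yaw 0.14 ztop 51.4 n 1206
spare c 460.8 76.2 size 37.6 37.4 long yaw -1.485 ztop 32.1 n 1128
ctrl c 645.3 359.0 size 13.3 2.7 long yaw 0.286 ztop 25.7 n 34
side
motor c 657.3 88.0 size 74.0 26.3 long yaw 0.177 ztop 36.5 n 222
wheel c 650.0 157.9 size 51.9 48.7 long yaw 0.655 ztop 36.9 n 215
batt c 637.6 241.0 size 58.7 39.5 long yaw 0.137 ztop 38.0 n 231
sens c 628.9 -94.0 size 66.6 32.5 long yaw 0.145 ztop 38.3 n 319
servo c 643.3 -196.5 size 55.4 20.8 long yaw 0.178 ztop 52.6 n 228
spare c 461.1 76.1 size 35.8 35.6 long yaw -0.508 ztop 32.4 n 153
ctrl c 610.1 412.6 size 119.4 75.7 long yaw -1.459 ztop 32.8 n 559
scene
motor c 657.5 87.6 size 74.9 31.7 long yaw 0.19 ztop 39.8 n 257
wheel c 649.9 158.0 size 53.4 53.2 long yaw -0.548 ztop 41.2 n 244
batt c 637.6 242.5 size 60.4 45.6 long yaw 0.056 ztop 41.6 n 253
sens c 628.2 -93.1 size 64.3 36.5 long yaw 0.176 ztop 41.3 n 324
servo c 642.0 -199.3 size 55.8 24.3 long yaw 0.118 ztop 53.9 n 275
spare c 462.3 75.3 size 37.8 33.2 long yaw 0.881 ztop 36.2 n 116
ctrl c 612.4 410.8 size 117.3 75.1 long yaw -1.45 ztop 34.9 n 507
[ 0.5535634  -0.0100743   0.26630573]
```

View pics/f_wrist.png

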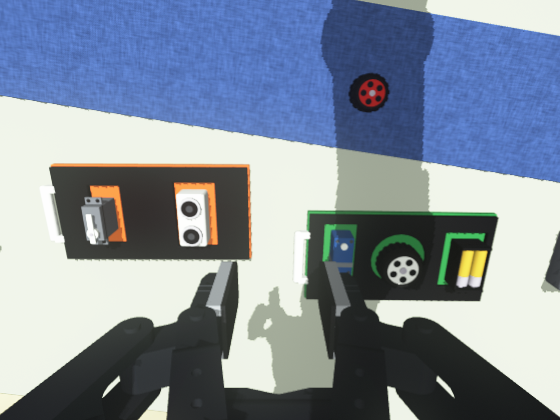

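View pics/f_side.png

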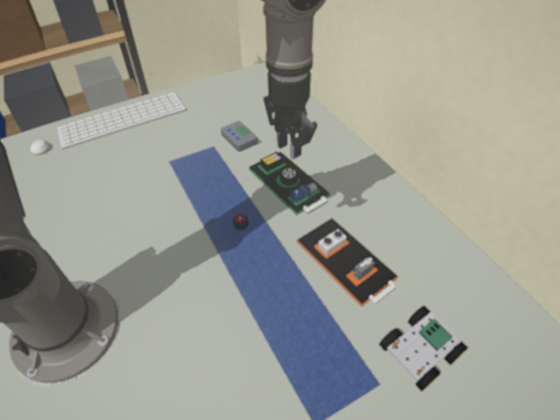

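```bash
python3 -m jog '[[[0,0,0],0],[[0,0,0],0],[[0,0,0],0],[[0,0,0],0]]'
python3 - <<'E'
from h import *
print(hand_in())
E
```

```text
t: 30.05
eef_pos: [0.5537, -0.0092, 0.2666]
tool_rot: [-0.705, 0.705, 0.051, -0.052]
contact_force: [-0.2, 0.2, 0.5]
gripper_width: 0.423
the job is handed in; nothing more can be done
None
```

All five parts are in their own recesses, and I handed the job in at about 30 s. I located the parts and trays by depth and colour in the wrist, side and scene cameras. Each part was gripped across its flat sides (the wheel across its tyre), lowered until it was at floor height or touching, then released.

**Parts:** In the last wrist and side views every part lay within about 4 mm of its measured recess centre, with the long parts lined up with the tray. Tops in the side view read 36.5 mm for the motor, 36.9 for the wheel, 38.0 for the battery holder, 38.3 for the sensor and 52.6 for the servo. Fully home they should read 36, 36, 38, 38 and 52 mm.

**Bystanders:** The spare wheel was still within about 2 mm of where it was first measured. The controller reads 612, 412 mm in the last views, but I took no matching reading of it at the start. I checked the chassis only by eye in the side view. The arm never came near either of them.

**Disagreements:** The scene camera read the tops 2–4 mm higher, as it did before anything moved, and gave wider outlines for some parts. In the final wrist view a finger hid part of the motor, so that reading was incomplete; the side and scene cameras showed the motor in place. The hand-in reports no verdict.

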